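# Snap the parts case's lid shut all round

## Task

The lid of the black storage case on the blue mat has sprung up along its rim. With the fingertips, press each raised side section of the rim down until it clicks, so that all four sides lie flush. Only press: do not lift the case or anything else or push the case away, leave the small roll of tape lying on the lid, and leave the other things on the bench where they are.

Things in the scene. Friction and masses are not known exactly. Their poses are not given: they have to be found in the camera images.
- case: black storage case with a grey clip-down lid, flat on the blue mat (3 mm thick). Lid 120 mm along the case's x, 170 mm along its y; 42 mm high when shut; loose, about 0.6 kg, does not tip when pressed on its rim. Origin: centre of its underside; z up. Middle panel (71 x 121 mm) and corners (24 x 24 mm) are rigid, top 42 mm above the origin; along each side lies one hinged rim section.
- rim_long_1 (a joint): long rim section on the case's -x side, 118 mm long, 24 mm wide, 4 mm thick, hinged on the middle panel: 0 = fully up (outer edge 9 mm proud), 0.40 = snapped shut, flush, stopped hard. A sprung catch resists with up to about 8 N at the press point; half way down (0.2) it snaps over, clicks shut by itself and stays; let go short of that it springs up again. Up at the start.
- press_long_1 (a point): press point of that section: on its top face, mid-length, 18 mm outwards from the hinge line (6 mm inside the outer edge) on the case's -x side; it moves with the section. Shut, it lies 42 mm above the case's origin (45 mm above the table), 54 mm from the case's centre along its -x; sprung up, 6 to 7 mm higher and about 2 mm nearer the case's centre.
- rim_long_2 (a joint): long rim section on the case's +x side, 118 mm long, 24 mm wide, 4 mm thick, hinged on the middle panel: 0 = fully up (outer edge 9 mm proud), 0.40 = snapped shut, flush, stopped hard. A sprung catch resists with up to about 8 N at the press point; half way down (0.2) it snaps over, clicks shut by itself and stays; let go short of that it springs up again. Up at the start.
- press_long_2 (a point): press point of that section: on its top face, mid-length, 18 mm outwards from the hinge line (6 mm inside the outer edge) on the case's +x side; it moves with the section. Shut, it lies 42 mm above the case's origin (45 mm above the table), 54 mm from the case's centre along its +x; sprung up, 6 to 7 mm higher and about 2 mm nearer the case's centre.
- rim_short_1 (a joint): short rim section on the case's +y side, 68 mm long, 24 mm wide, 4 mm thick, hinged on the middle panel: 0 = fully up (outer edge 9 mm proud), 0.40 = snapped shut, flush, stopped hard. A sprung catch resists with up to about 8 N at the press point; half way down (0.2) it snaps over, clicks shut by itself and stays; let go short of that it springs up again. Up or already shut at the start.
- press_short_1 (a point): press point of that section: on its top face, mid-length, 18 mm outwards from the hinge line (6 mm inside the outer edge) on the case's +y side; it moves with the section. Shut, it lies 42 mm above the case's origin (45 mm above the table), 79 mm from the case's centre along its +y; sprung up, 6 to 7 mm higher and about 2 mm nearer the case's centre.
- rim_short_2 (a joint): short rim section on the case's -y side, 68 mm long, 24 mm wide, 4 mm thick, hinged on the middle panel: 0 = fully up (outer edge 9 mm proud), 0.40 = snapped shut, flush, stopped hard. A sprung catch resists with up to about 8 N at the press point; half way down (0.2) it snaps over, clicks shut by itself and stays; let go short of that it springs up again. Up at the start.
- press_short_2 (a point): press point of that section: on its top face, mid-length, 18 mm outwards from the hinge line (6 mm inside the outer edge) on the case's -y side; it moves with the section. Shut, it lies 42 mm above the case's origin (45 mm above the table), 79 mm from the case's centre along its -y; sprung up, 6 to 7 mm higher and about 2 mm nearer the case's centre.
- tape: small black roll of tape, 44 mm across, 16 mm high, lying loose on the middle of the lid; origin at the centre of its underside
- screwdriver: screwdriver, 150 mm long, under 35 mm high, lying on the mat beside the case; bystander
- pot: small clear pot with white cap, 40 mm across, 45 mm high, standing on the mat beside the case; origin under its centre; bystander
- board: green circuit board, 50 x 35 mm, about 10 mm high, lying on the mat beside the case; origin under its centre; bystander
- pliers: red-handled pliers, about 150 mm long, 10 mm high, lying on the table, left; bystander
- tape_big: large white roll of tape, 80 mm across, 24 mm high, on the table, right; bystander
- tray: grey open compartment tray, 110 x 150 x 35 mm, on the table, right; bystander
Mind the look-alikes: they are no part of the job. What is shaped like the case but turquoise is not meant.

How it is judged:
At the end, for the whole second after the job is handed in: All four rim sections are snapped shut (each joint over 0.33 of 0.40 rad), the case lies flat and at rest within 30 mm of where it stood, the small roll of tape still lies on the lid within 35 mm of its centre, and every bystander is within 30 mm of where it was (value of joint each of rim_long_1, rim_long_2, rim_short_1, rim_short_2 above 0.33 rad and distance of each of case, screwdriver, pot, board, pliers, tape_big, tray from where it was at the start of the episode below 0.03 m and angle between case's own z axis and vertical below 0.05 rad and linear speed of case below 0.02 m/s and height (world z) of case below 0.01 m and horizontal distance between tape and case below 0.035 m and z of tape in the frame of case between 0.036 and 0.048 m); the robot touches nothing.
It fails at once if the case is lifted or tipped (height (world z) of case above 0.013 m or angle between case's own z axis and vertical above 0.15 rad).
It fails at once if the case is pushed more than 40 mm away (distance of case from where it was at the start of the episode above 0.04 m).
It fails at once if the roll of tape is lifted off the lid or knocked off it (z of tape in the frame of case above 0.055 m or horizontal distance between tape and case above 0.045 m).
It fails at once if a bystander is moved or carried more than 40 mm (distance of any of screwdriver, pot, board, pliers, tape_big, tray from where it was at the start of the episode above 0.04 m).
It also fails if it takes over 38 s, if anything falls off the work surface, if the arm or the gripper's body presses on something with over 40 N, if the wrist force passes 120 N, or if a joint passes its speed limit or range.

## Robot

A 7-joint arm with a two-finger parallel gripper is mounted at the origin on the work surface. World frame = base frame: x ahead of the robot, y to its left, z up, the work surface at z = 0. Lengths are in m, angles in rad, forces in N, time in s.
With the tool pointing down it reaches from about 0.4 to 0.9 m from the base axis. Payload 5.5 kg.
Tool frame: the origin (TCP) lies midway between the tips of the shut fingers; the grasp point (between the pads) lies 19 mm behind it (arm.grasp_offset is the distance from the TCP to the grasp point, in m); z points along the fingers, y is the line along which they close (so a half turn about z gives the same grasp; the last joint's range is limited). The gripper opens to 85 mm and grips with 20 to 120 N. Pads are 22 mm wide; open, the fingers measure 114 mm over their backs; the gripper's body (76 mm by 85 mm) begins 54 mm behind the grasp point. The pads swing forward as they close: fully open they stand 13 mm farther back than shut.
Start: joints at [-1.085, 0.501, -0.427, 1.55, 0.221, 1.138, -0.21], TCP at [0.144, 0.634, 0.207] pointing down, gripper open.
Joint ranges: [-2.88, 2.88], [-0.31, 2.03], [-1.54, 1.56], [0.2, 2.42], [-1.41, 4.55], [0.19, 2.02], [-2.57, 2.57]. Speed limits (rad/s): [2.57, 2.57, 3.14, 3.14, 3.14, 3.14, 3.14].

## Interface

Orientations are given as [roll, pitch, yaw] about the fixed x, y, z axes, in that order (R = Rz(yaw) Ry(pitch) Rx(roll)).
In Python, from bench import arm gives the robot as it stands.
- The arm moves only by the shell command python3 -m inch 'ROWS' [OPENING]. ROWS is JSON, a list that holds one entry, the list of rows, each a list of 6 numbers: the shift along the tool's x, y, z in cm, then the turn, a rotation vector about the tool's x, y, z in degrees. A call has exactly 5 rows; each row is the pose to reach, as a shift and turn from the pose commanded when the call began, along the tool's axes at that moment; what a row does not reach only later rows make up. A row lasts 1/10 s, in which the tool goes at most 50 mm and 8.59 degrees, less where a joint would pass 70% of its speed; a pose out of reach is approached as far as the arm can. A call with a gripper value outside its range is refused whole. OPENING is the opening, from 0 (shut) to 1 (fully open), set as the call begins (- or left out, the last holds). The fingers move at their own pace and stop on an object; the grip force is fixed at half the most. Time passes only in rows, so rows that repeat a pose let the fingers close, or fill a call up. It gives the time, the measured TCP pose, the force, the opening and the grip force at its end, in the units of the state.
- arm.state(): the state, without advancing time (a new reading comes with each control period).
- arm.capture(name): name is "scene" or "top" or "wrist"; returns the picture (480x640x3 uint8, red, green, blue); there is no depth.
- arm.camera_info(name): a dict with "K" (3x3 intrinsics, pixels), "dist_coeffs" ([k1, k2, p1, p2, k3] as OpenCV has them; the pictures are not rectified), "extrinsics" (4x4, takes a point from camera to world coordinates); the wrist camera has in their place "mount" (4x4, takes a point from camera to tool coordinates, whose origin is the TCP and whose axes are the flange's). Camera axes: x right, y up, looking along -z (the intrinsics and any distortion apply to the point x, -y, -z); pixel columns grow to the right and rows downward; lengths in m; the calibration is good to about 2 mm. A picture is of the moment at which its call begins: read the wrist's pose just before it. camera_info takes no time and is no camera call.
- arm.job_done(): hands the job in; it is judged then, once.
Trained networks look in the newest picture that a camera, given by its name, has taken for a name from the list of things; names that differ only in an ending like _2 or _b are one class to them, and where a whole thing is asked for, a point or a joint stands for the part that bears it (a point fixed in the world has none). Each returns a list of dicts, best first, with "conf" (0 to 1); they miss things now and then, are a little off and sometimes report something else, mostly with a low value. They report only what shows in the picture. A call takes as long as a camera call. They do not tell look-alikes from the thing itself.
- arm.look_for(camera, name): "position" ([x, y, z] in m, in world coordinates, good to about 4 mm: the middle of the surface that is visible of it).
The state is a dict: "time": time; "qpos": joint angles; "joint_vel": joint speeds; "effort": joint torques, N m; "position": TCP position; "tool_rot": TCP orientation; "wrist_force": force on the tool from outside, world axes, zero at the start; "torque": the same for the moment, N m; "finger_gap": opening from 0.0 (shut) to 1.0 (fully open); "grip_force": force on a finger pad.
Only numpy, scipy, OpenCV 4.12 (cv2) and the standard library are available. Lean on these libraries where they do the work, as an engineer would, in place of code of your own. Each camera call takes 0.05 s, during which the arm holds its last target. There are 200 camera calls.

## Working session

There is one attempt and no reset: what is moved stays moved. The work goes in short steps, Python scripts to look and compute and a shell command to move; the robot and the scene stay as the last step left them, time stands still between calls to the robot, and variables do not carry over. Pictures are saved under pics/ and viewed, at most 10 in all, crops included, and the job is handed in when it is done.

```bash
mkdir -p pics; python3 - <<'E'
from bench import arm
import cv2
s=arm.state();print(s['time'],s['position'],s['tool_rot'],s['finger_gap'])
for c in("top","scene"):
    cv2.imwrite(f"pics/{c}0.png",arm.capture(c)[:,:,::-1])
    if c=="top":
        for n in("case","tape","rim_long_1","rim_short_1","press_long_1","press_short_1","pot","screwdriver","board"):
            print(n,[(d['position'],round(d['conf'],2)) for d in arm.look_for(c,n)])
E
```

```text
0.0 [0.14348341 0.63322313 0.20566951] [-3.13968060e+00 -6.74795177e-05  2.91891648e+00] 0.997121150423691
case [([0.5523, 0.0517, 0.0382], 0.77), ([0.2086, 0.4026, 0.0418], 0.7), ([0.5758, -0.1835, 0.0414], 0.6), ([0.5889, 0.1832, 0.0475], 0.28)]
tape [([0.5576, 0.0402, 0.0578], 0.63)]
rim_long_1 [([0.1593, 0.3995, 0.0457], 0.8), ([0.6115, -0.1607, 0.0478], 0.78), ([0.5299, -0.2133, 0.0463], 0.73), ([0.2584, 0.407, 0.0424], 0.71), ([0.5958, 0.0288, 0.0479], 0.6), ([0.5114, 0.0729, 0.049], 0.59), ([0.5472, 0.0523, 0.041], 0.59), ([0.5843, 0.1795, 0.0465], 0.57)]
rim_short_1 [([0.6061, -0.2528, 0.0498], 0.71), ([0.5224, -0.0181, 0.0435], 0.68), ([0.5871, 0.1157, 0.048], 0.65), ([0.2009, 0.4797, 0.0484], 0.61), ([0.2156, 0.3282, 0.0454], 0.53), ([0.5366, -0.122, 0.0483], 0.5)]
press_long_1 [([0.2568, 0.4086, 0.0477], 0.93), ([0.1569, 0.3974, 0.0446], 0.93), ([0.5053, 0.07, 0.0469], 0.89), ([0.5278, -0.2169, 0.0501], 0.79), ([0.5966, 0.0322, 0.0461], 0.71)]
press_short_1 [([0.2, 0.4791, 0.049], 0.75), ([0.5391, -0.1228, 0.052], 0.64), ([0.2172, 0.3315, 0.0433], 0.62), ([0.5874, 0.121, 0.0432], 0.58), ([0.5236, -0.0192, 0.0523], 0.54), ([0.6074, -0.2594, 0.0511], 0.53)]
pot [([0.5843, 0.1831, 0.0495], 0.49)]
screwdriver [([0.6526, -0.0009, 0.0266], 0.65)]
board [([0.4484, 0.066, 0.0064], 0.6)]
```

View pics/top0.png

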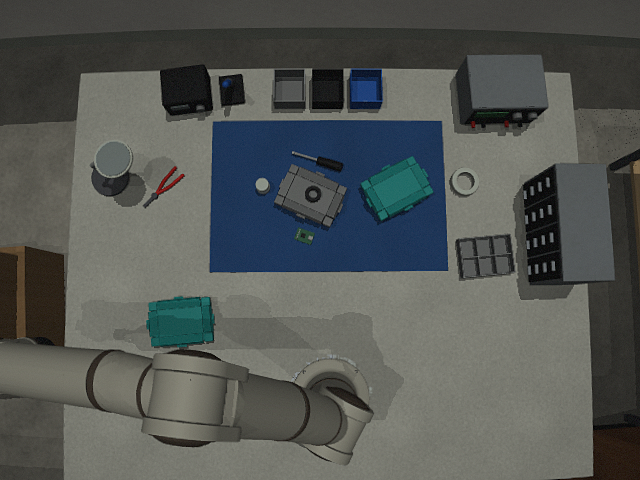

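View pics/scene0.png

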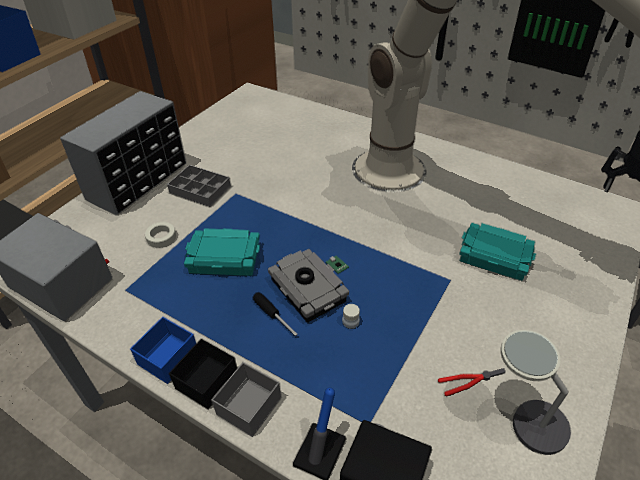

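The target is the grey-lidded black case at top-view pixel (311,195), with its long axis at about 65° in world. The tape lies on the lid; the pot (262,186), screwdriver (317,160) and board (305,236) stand around it. I'll move above it with the fingers shut.

```bash
cat > h.py <<'E'
from bench import arm
import numpy as np
from scipy.spatial.transform import Rotation as R
def to(p,s=None):
    s=s or arm.state()
    return np.round(100*R.from_euler('xyz',s['tool_rot']).as_matrix().T@(np.array(p)-s['position']),2)
E
python3 -m inch '[[[-7,-6.5,-0.5,0,0,0],[-10.5,-9.5,-1,0,0,0],[-14,-12.7,-1,0,0,0],[-17.5,-15.8,-1.5,0,0,0],[-21,-19,-2,0,0,0]]]' 0
python3 -m inch '[[[-3.5,-3.2,0,0,0,0],[-7,-6.4,-0.5,0,0,0],[-10.5,-9.5,-1,0,0,0],[-14,-12.7,-1,0,0,0],[-17.5,-15.8,-1.5,0,0,0]]]'
python3 -c "
from h import *
print(to([.554,.05,.25]),arm.state()['qpos'])"
```

```text
time: 1.05
position: [0.2879, 0.4281, 0.2238]
tool_rot: [3.141, 0.0, 2.919]
wrist_force: [1.5, 0.0, 0.1]
finger_gap: 0.142
grip_force: 0.0
time: 1.55
position: [0.4234, 0.2353, 0.2388]
tool_rot: [3.141, 0.0, 2.919]
wrist_force: [1.3, 0.1, 0.0]
finger_gap: -0.004
grip_force: 0.0
[-16.83 -15.18  -1.12] [-0.35904692  0.14685093 -0.22387047  1.92343092  0.03705423  1.07494273
  0.74983509]
```

```bash
python3 -m inch '[[[-3.5,-3.2,0,0,0,0],[-7,-6.4,-0.5,0,0,0],[-10.5,-9.5,-1,0,0,0],[-14,-12.7,-1,0,0,0],[-16.3,-14.7,-1,0,0,0]]]'
cat > look.py <<'E'
from h import *
import cv2,sys
s=arm.state(); print(s['time'],s['position'],s['wrist_force'])
cv2.imwrite(f"pics/{sys.argv[1]}.png",arm.capture("wrist")[:,:,::-1])
for n in("press_long_1","press_short_1","tape"):
    print(n,[(d['position'],round(d['conf'],2)) for d in arm.look_for("wrist",n)])
E
python3 look.py w1
```

```text
time: 2.05
position: [0.551, 0.0537, 0.2491]
tool_rot: [-3.141, 0.002, 2.915]
wrist_force: [0.2, -0.8, 0.3]
finger_gap: -0.001
grip_force: 0.0
2.05 [0.55104716 0.05371223 0.24905394] [ 0.22957928 -0.78597109  0.33571398]
press_long_1 [([0.5048, 0.0724, 0.0525], 0.87), ([0.598, 0.0246, 0.0498], 0.79), ([0.6171, -0.1604, 0.0508], 0.79), ([0.5305, -0.2103, 0.0501], 0.75)]
press_short_1 [([0.584, 0.1167, 0.0467], 0.9), ([0.6069, -0.2517, 0.0496], 0.82), ([0.5209, -0.0156, 0.0499], 0.69), ([0.5359, -0.1226, 0.0455], 0.57)]
tape [([0.5552, 0.045, 0.0634], 0.57)]
```

View pics/w1.png

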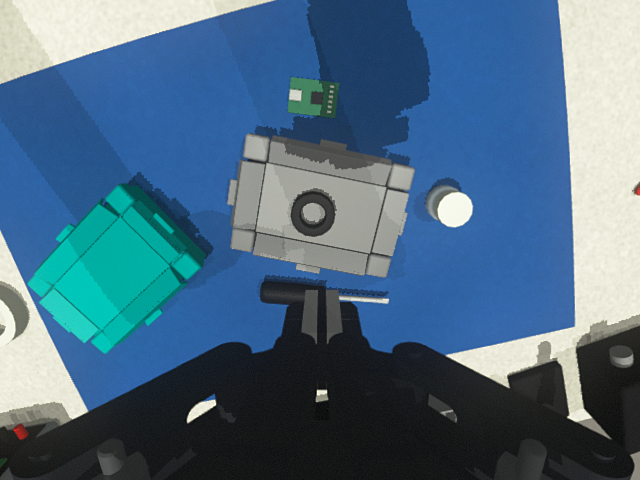

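The wrist view shows the case with lid corners at about (246,135), (414,167), (388,277) and (231,248), and the tape at (313,212). I'll project the corners to z = 0.045 for the case pose.

```bash
python3 - <<'E'
from h import *
import cv2
ci=arm.camera_info("wrist");s=arm.state()
K=np.array(ci['K']);D=np.array(ci['dist_coeffs'])
T=np.eye(4);T[:3,:3]=R.from_euler('xyz',s['tool_rot']).as_matrix();T[:3,3]=s['position']
T=T@np.array(ci['mount'])
u=cv2.undistortPoints(np.array([[[246,135.]],[[414,167]],[[388,277]],[[231,248]]]),K,D)[:,0]
d=np.c_[u[:,0],-u[:,1],-np.ones(4)]@T[:3,:3].T
P=T[:3,3]+d*((.045-T[2,3])/d[:,2])[:,None]
print(P.round(4)); c=P.mean(0)
v=(P[1]+P[2]-P[0]-P[3])/2; a=np.arctan2(v[1],v[0]); print(c,np.linalg.norm(v),np.degrees(a))
c=(c+np.array([.553,.0505,.045]))/2 # blend with network
ey=np.array([np.cos(a),np.sin(a)]);ex=np.array([ey[1],-ey[0]])
for n,o in(("A-x",-.054*ex),("+y",.079*ey),("+x",.054*ex),("-y",-.079*ey)):
    p=c[:2]+o; print(n,p.round(4),to([*p,.075]))
E
```

```text
[[ 0.4656  0.0015  0.045 ]
 [ 0.5317  0.1543  0.045 ]
 [ 0.6403  0.1089  0.045 ]
 [ 0.5718 -0.0452  0.045 ]]
[0.55236634 0.05487846 0.045     ] 0.16756564671163887 66.30585970962026
A-x [0.5032 0.0744] [ 4.85  0.63 17.34]
+y [0.5844 0.125 ] [-1.94  7.37 17.34]
+x [0.6021 0.031 ] [-5.76 -1.4  17.33]
-y [ 0.5209 -0.0197] [ 1.03 -8.14 17.33]
```

```bash
python3 -m inch '[[[4.9,0.6,3,0,0,0],[4.9,0.6,8,0,0,0],[4.9,0.6,12.5,0,0,0],[4.9,0.6,16,0,0,0],[4.9,0.6,17.3,0,0,0]]]'
python3 -m inch '[[[0,0,1,0,0,0],[0,0,1.7,0,0,0],[0,0,2.3,0,0,0],[0,0,2.8,0,0,0],[0,0,3.1,0,0,0]]]'
python3 -c "
from h import *
print(to([.5844,.125,.075]),to([.6021,.031,.075]))"
```

```text
time: 2.75
position: [0.499, 0.076, 0.0725]
tool_rot: [-3.14, -0.006, 2.922]
wrist_force: [0.1, -0.1, 0.5]
finger_gap: 0.002
grip_force: 0.0
time: 3.25
position: [0.5034, 0.0745, 0.0449]
tool_rot: [3.141, 0.001, 2.919]
wrist_force: [-0.2, 0.4, -0.0]
finger_gap: 0.0
grip_force: 0.0
[-6.79  6.72 -3.  ] [-10.59  -2.06  -3.  ]
```

```bash
python3 -m inch '[[[0,0,0.1,0,0,0],[0,0,0.2,0,0,0],[0,0,0.2,0,0,0],[0,0,0.3,0,0,0],[0,0,0.3,0,0,0]]]'
python3 -m inch '[[[0,0,-3,0,0,0],[0,0,-6,0,0,0],[-3,3,-6,0,0,0],[-6.8,6.7,-6,0,0,0],[-6.8,6.7,-4.5,0,0,0]]]'
python3 look.py w2
```

```text
time: 3.75
position: [0.5028, 0.0744, 0.0416]
tool_rot: [3.142, 0.0, 2.919]
wrist_force: [-0.2, 0.0, -0.3]
finger_gap: -0.003
grip_force: 0.0
time: 4.25
position: [0.5914, 0.1301, 0.0898]
tool_rot: [3.134, 0.01, 2.922]
wrist_force: [-1.0, -0.6, -0.5]
finger_gap: 0.002
grip_force: 0.0
4.25 [0.59136541 0.13013603 0.08977798] [-0.9631499  -0.56690663 -0.45158088]
press_long_1 [([0.596, 0.0271, 0.0547], 0.65), ([0.503, 0.0726, 0.0517], 0.58)]
press_short_1 [([0.5227, -0.0122, 0.0492], 0.76), ([0.5868, 0.118, 0.0457], 0.6)]
tape [([0.553, 0.0425, 0.0604], 0.82), ([0.5849, 0.1176, 0.0452], 0.69)]
```

View pics/w2.png

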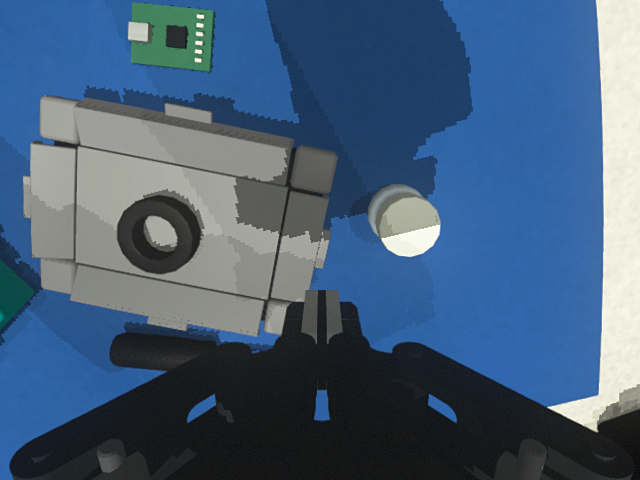

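The fingers show at (320,290). The board-side section (upper) still looks raised, and the pot-side short section looks flush. I'll check the tip's projection and the case pose.

```bash
cat > pose.py <<'E'
from h import *
import cv2
ci=arm.camera_info("wrist")
K=np.array(ci['K']);D=np.array(ci['dist_coeffs'])
def cam(s):
    T=np.eye(4);T[:3,:3]=R.from_euler('xyz',s['tool_rot']).as_matrix();T[:3,3]=s['position']
    return T@np.array(ci['mount'])
def back(px,T,z):
    px=np.array(px,float).reshape(-1,1,2)
    u=cv2.undistortPoints(px,K,D)[:,0]
    d=np.c_[u[:,0],-u[:,1],-np.ones(len(u))]@T[:3,:3].T
    return T[:3,3]+d*((z-T[2,3])/d[:,2])[:,None]
def proj(P,T):
    q=(np.atleast_2d(P)-T[:3,3])@T[:3,:3]
    return cv2.projectPoints(q*[1,-1,-1],np.zeros(3),np.zeros(3),K,D)[0][:,0]
E
python3 - <<'E'
from pose import *
s=arm.state();print(s['time'],s['position'])
s2=dict(position=np.array([0.59136541,0.13013603,0.08977798]),tool_rot=np.array([3.134,.01,2.922]))
T=cam(s2)
print(np.array(ci['mount']).round(3).tolist())
print('tip',proj(s2['position'],T))
print(back([[40,96],[337,148],[41,289],[313,217],[160,232]],T,.045))
E
```

```text
4.45 [0.58202996 0.12382824 0.08548977]
[[-0.0, 0.959, 0.284, 0.072], [1.0, 0.0, -0.001, -0.001], [-0.001, 0.284, -0.959, -0.167], [0.0, 0.0, 0.0, 1.0]]
tip [[323.00911118 285.65367739]]
[[ 0.46685993 -0.0013196   0.045     ]
 [ 0.53211392  0.15177179  0.045     ]
 [ 0.57435194 -0.05000264  0.045     ]
 [ 0.56729222  0.1301053   0.045     ]
 [ 0.55605604  0.03968141  0.045     ]]
```

```bash
python3 - <<'E'
from h import *
import cv2
s=arm.state();print(s)
a=arm.capture("wrist")[:,:,::-1]
cv2.imwrite("pics/w3.png",cv2.resize(a[60:360,0:400],(800,600),interpolation=cv2.INTER_CUBIC))
E
```

```text
{'time': 4.45, 'qpos': array([-0.19281347,  0.5154688 , -0.08079011,  1.79569748,  0.05405458,
        0.83612857,  1.04829399]), 'joint_vel': array([ 9.44427195e-03, -2.14098478e-02,  4.05499823e-03,  3.96798996e-03,
       -2.05628060e-05, -5.54434323e-04, -1.06903650e-03]), 'effort': array([-5.85040301e-01, -5.44727111e+01, -1.05225340e+00, -2.38983518e+01,
       -2.92510242e-02, -8.19207123e-02, -4.66597892e-03]), 'position': array([0.58202996, 0.12382824, 0.08548977]), 'tool_rot': array([-3.13964901e+00, -3.01316837e-03,  2.91862758e+00]), 'wrist_force': array([-0.48272391,  0.2990045 ,  0.06790032]), 'torque': array([-0.00909247, -0.03210061,  0.04023176]), 'grip_force': 0.0, 'finger_gap': -0.002022412303117144}
```

View pics/w3.png

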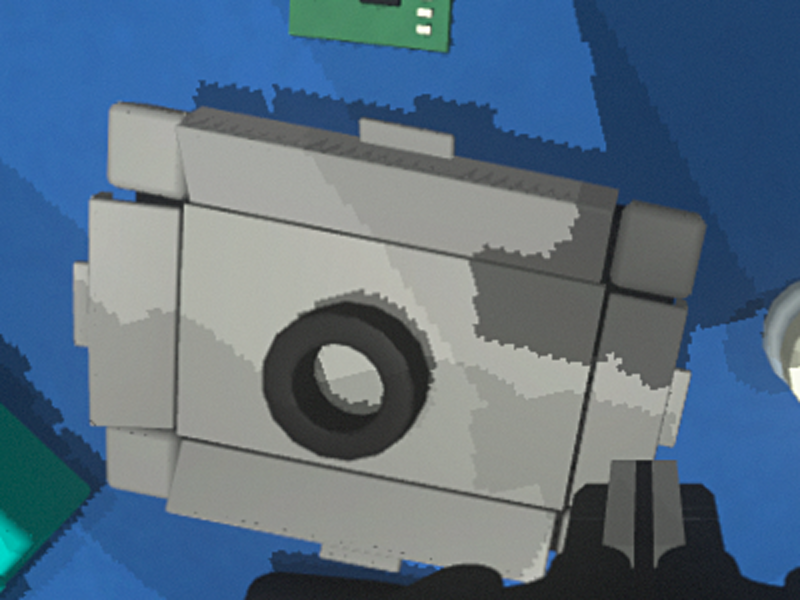

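The board-side section is still up, although the TCP read 0.0416 with no force. I'll probe the already shut pot-side section to find the real contact height.

```bash
python3 -m inch '[[[0,0,1.5,0,0,0],[0,0,3,0,0,0],[0,0,3.8,0,0,0],[0,0,4.2,0,0,0],[0,0,4.2,0,0,0]]]'
python3 -m inch '[[[0,0,0.1,0,0,0],[0,0,0.2,0,0,0],[0,0,0.3,0,0,0],[0,0,0.4,0,0,0],[0,0,0.4,0,0,0]]]'
python3 -c "
from pose import *
s=arm.state();print(s['position'],s['wrist_force'],K.round(1).tolist(),D)
import cv2
cv2.imwrite('pics/w4.png',arm.capture('wrist')[:,:,::-1])"
```

```text
time: 5.0
position: [0.5831, 0.1245, 0.0435]
tool_rot: [-3.141, -0.002, 2.919]
wrist_force: [-0.3, 1.0, 0.6]
finger_gap: 0.002
grip_force: 0.0
time: 5.5
position: [0.5839, 0.1248, 0.0406]
tool_rot: [3.142, 0.0, 2.919]
wrist_force: [-0.5, -0.2, -0.5]
finger_gap: 0.001
grip_force: 0.0
[0.58392235 0.12479772 0.04058598] [-0.45098424 -0.22723122 -0.53550648] [[373.0, 0.0, 321.4], [0.0, 373.0, 241.5], [0.0, 0.0, 1.0]] [-0.06550168  0.          0.          0.          0.        ]
```

View pics/w4.png

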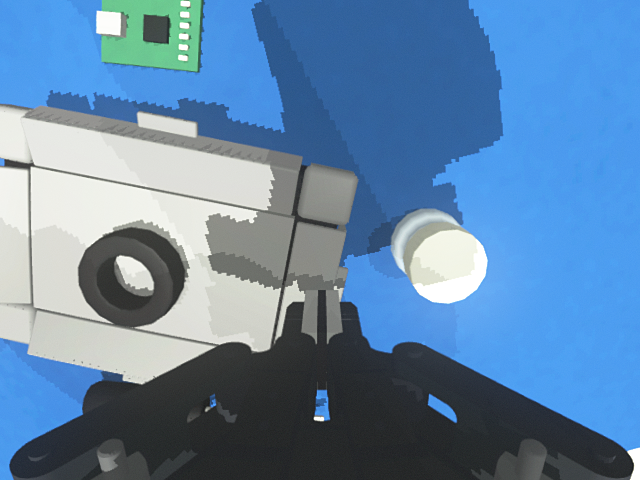

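The fingertips at (322,290) lie over the shut pot-side section and are still not touching. The true tips seem higher than the nominal TCP, so I'll creep lower.

```bash
for i in 1 2; do python3 -m inch '[[[0,0,0.1,0,0,0],[0,0,0.2,0,0,0],[0,0,0.3,0,0,0],[0,0,0.4,0,0,0],[0,0,0.4,0,0,0]]]' | egrep 'pos|wrist'; done
```

```text
position: [0.5837, 0.1248, 0.0363]
wrist_force: [-0.1, -0.1, -0.2]
position: [0.5837, 0.1247, 0.0324]
wrist_force: [-0.2, -0.6, 0.1]
```

```bash
for i in 1 2; do python3 -m inch '[[[0,0,0.1,0,0,0],[0,0,0.2,0,0,0],[0,0,0.3,0,0,0],[0,0,0.4,0,0,0],[0,0,0.4,0,0,0]]]' | egrep 'time|pos|wrist|gap'; done
```

```text
time: 7.05
position: [0.5837, 0.1248, 0.0284]
wrist_force: [-0.2, 0.2, -0.4]
finger_gap: 0.0
time: 7.55
position: [0.5837, 0.1247, 0.0244]
wrist_force: [-0.2, 0.2, -0.1]
finger_gap: -0.0
```

```bash
python3 - <<'E'
from h import *
import cv2
a=arm.capture("scene")[:,:,::-1]; w=arm.capture("wrist")[:,:,::-1]
s=cv2.resize(a[200:350,230:400],(680,600),interpolation=cv2.INTER_CUBIC)
b=cv2.resize(w[180:330,240:440],(400,300))
cv2.imwrite("pics/s5.png",s);cv2.imwrite("pics/w5.png",w)
E
```

```text
(no output)
```

View pics/s5.png

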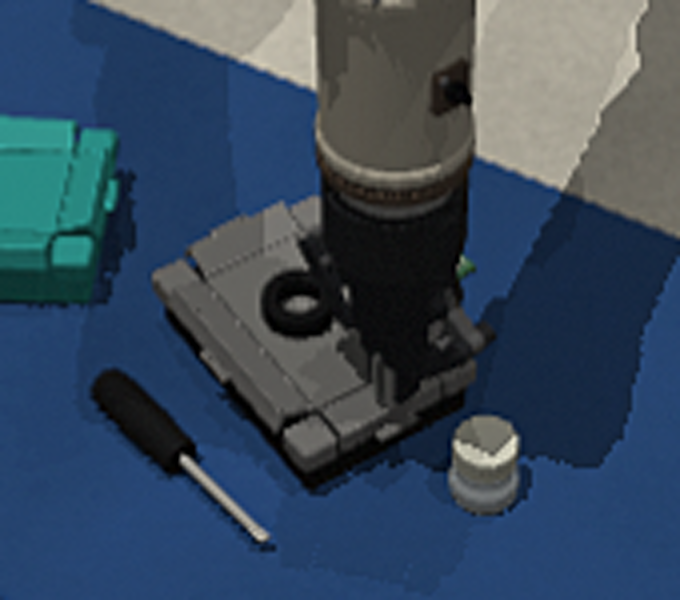

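The scene view shows the shut fingertips just above the pot-side section (crop 400,395). The real tips are well short of the nominal TCP, so I'll keep creeping down until there is force.

```bash
for i in 1 2; do python3 -m inch '[[[0,0,0.1,0,0,0],[0,0,0.2,0,0,0],[0,0,0.3,0,0,0],[0,0,0.3,0,0,0],[0,0,0.3,0,0,0]]]' | egrep 'time|pos|wrist|gap'; done
```

```text
time: 8.15
position: [0.5839, 0.1248, 0.0215]
wrist_force: [0.2, -0.5, 0.5]
finger_gap: 0.003
time: 8.65
position: [0.5841, 0.1248, 0.0202]
wrist_force: [-4.1, -1.2, 13.2]
finger_gap: -0.002
```

Contact is at TCP z ≈ 0.021, so the tips are about 24.5 mm short of the nominal TCP. Next I'll press the -x section.

```bash
python3 -m inch '[[[0,0,-2,0,0,0],[0,0,-4,0,0,0],[0,0,-4,0,0,0],[0,0,-4,0,0,0],[0,0,-4,0,0,0]]]'|egrep 'time|pos|wrist'; python3 -c "
from h import *
for p in ([.5045,.0735],[.6035,.0305],[.522,-.0195]): print(to([*p,.06]))"
```

```text
time: 9.15
position: [0.5831, 0.1246, 0.0576]
wrist_force: [-0.3, -0.4, 0.9]
[ 6.54 -6.72 -0.23]
[-4.07 -8.73 -0.24]
[  2.78 -15.4   -0.23]
```

```bash
python3 -m inch '[[[3.3,-3.4,0,0,0,0],[6.5,-6.7,0,0,0,0],[6.5,-6.7,0,0,0,0],[6.5,-6.7,1.5,0,0,0],[6.5,-6.7,2.5,0,0,0]]]'|egrep 'time|pos|wrist'
python3 -m inch '[[[0,0,0.4,0,0,0],[0,0,0.7,0,0,0],[0,0,1,0,0,0],[0,0,1.3,0,0,0],[0,0,1.5,0,0,0]]]'|egrep 'time|pos|wrist'
```

```text
time: 9.65
position: [0.5049, 0.0735, 0.0324]
wrist_force: [-0.1, -0.2, -0.1]
time: 10.15
position: [0.506, 0.0741, 0.0199]
wrist_force: [-11.8, -1.3, 36.8]
```

```bash
python3 -m inch '[[[0,0,-2.5,0,0,0],[0,0,-4.5,0,0,0],[-1.8,-4.3,-4.5,0,0,0],[-3.8,-8.7,-4.5,0,0,0],[-3.8,-8.7,-4,0,0,0]]]'|egrep 'time|pos|wrist'
python3 -m inch '[[[0,0,1,0,0,0],[0,0,2,0,0,0],[0,0,2.8,0,0,0],[0,0,3.4,0,0,0],[0,0,4,0,0,0]]]'|egrep 'time|pos|wrist'
python3 -c "
from h import *
for p in ([.6035,.0305],): print(to([*p,.06]))"
```

```text
time: 10.65
position: [0.5259, -0.0283, 0.0594]
wrist_force: [-1.1, -0.3, -0.5]
time: 11.15
position: [0.5231, -0.0188, 0.0193]
wrist_force: [-21.3, -1.0, 77.6]
[-6.76  6.57 -4.09]
```

```bash
python3 -m inch '[[[0,0,-2.5,0,0,0],[0,0,-4.5,0,0,0],[-3.4,3.3,-4.5,0,0,0],[-6.7,6.5,-4.5,0,0,0],[-6.7,6.5,-4,0,0,0]]]'|egrep 'time|pos|wrist'
python3 -m inch '[[[0,0,1,0,0,0],[0,0,2,0,0,0],[0,0,2.8,0,0,0],[0,0,3.4,0,0,0],[0,0,3.8,0,0,0]]]'|egrep 'time|pos|wrist'
python3 -m inch '[[[0,0,-4,0,0,0],[0,0,-8,0,0,0],[0,0,-12,0,0,0],[3,0,-16,0,0,0],[4,0,-20,0,0,0]]]'|egrep 'time|pos|wrist'
python3 look.py w6
```

```text
time: 11.65
position: [0.6093, 0.0364, 0.0596]
wrist_force: [-1.2, 0.6, 0.7]
time: 12.15
position: [0.6027, 0.028, 0.02]
wrist_force: [-3.8, -2.4, 29.1]
time: 12.65
position: [0.5612, 0.0383, 0.2211]
wrist_force: [0.9, 0.4, 0.3]
12.65 [0.56120636 0.03831331 0.22108689] [0.94345369 0.37880161 0.3313979 ]
press_long_1 [([0.6016, 0.0258, 0.0497], 0.88), ([0.528, -0.2109, 0.0483], 0.77), ([0.5038, 0.0735, 0.0484], 0.65), ([0.6175, -0.162, 0.0484], 0.58), ([0.5227, -0.0152, 0.0468], 0.55)]
press_short_1 [([0.5848, 0.1188, 0.047], 0.94), ([0.6073, -0.2508, 0.0514], 0.89), ([0.5246, -0.0165, 0.0464], 0.75), ([0.5352, -0.1234, 0.0471], 0.62), ([0.6457, -0.007, 0.0198], 0.52)]
tape [([0.5556, 0.0431, 0.0591], 0.86)]
```

View pics/w6.png

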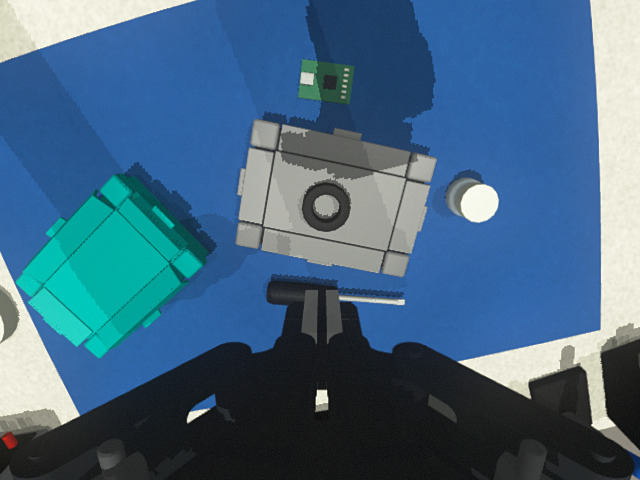

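All four sides look flush with the corners and the tape is at (326,206). I'll zoom in once to confirm before handing in.

```bash
python3 -c "
from h import *
import cv2
a=arm.capture('wrist')[:,:,::-1]
cv2.imwrite('pics/w7.png',cv2.resize(a[105:285,220:460],(800,600),interpolation=cv2.INTER_CUBIC))"
```

```text
(no output)
```

View pics/w7.png

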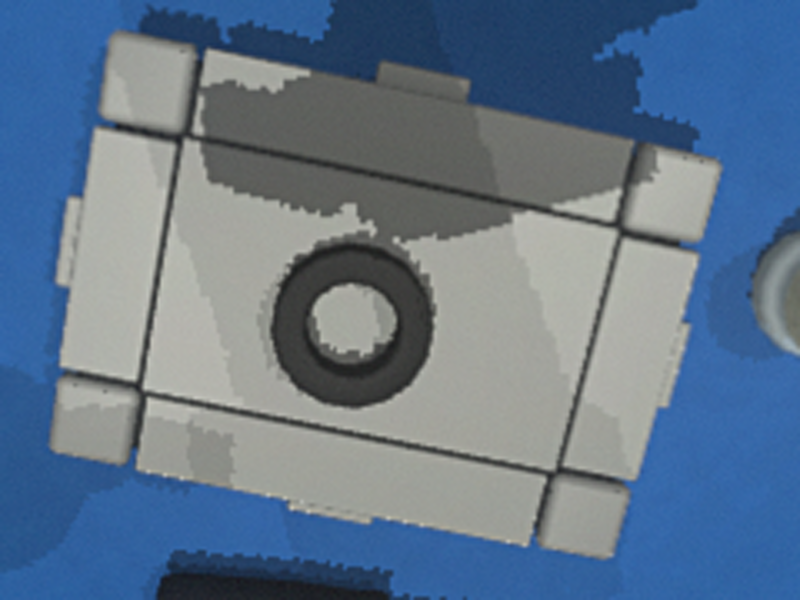

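The zoom shows all four sections flush with the corner pieces, and the tape still on the lid at about (352,325). I'll hand the job in.

```bash
python3 -c "
from bench import arm
print(arm.job_done())"
```

```text
the job is handed in; nothing more can be done
None
```

I handed the job in at about 13 s: the last wrist picture shows all four rim sections flush and the tape still on the lid, with the case and its neighbours on the mat apparently where they stood; no verdict came back.

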